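# Run the self-test of a tap leak tester

### The arm

A 6-joint arm with a two-finger parallel gripper is mounted at the origin on the work surface. World frame = base frame: x ahead of the robot, y to its left, z up, the work surface at z = 0. Lengths are in m, angles in rad, forces in N, time in s.
With the tool pointing down it reaches from about 0.3 to 0.875 m from the base axis. Payload 6.4 kg.
Tool frame: the origin (TCP) lies between the finger pads; the fingertips stand 19 mm ahead of it and the grasp point (between the pads) is the TCP (ctrl.tips_ahead is the z of the fingertips in the tool frame, in m); z points along the fingers, y is the line along which they close (so a half turn about z gives the same grasp; the last joint's range is limited). The gripper opens to 85 mm and grips with 20 to 120 N. Pads are 22 mm wide; open, the fingers measure 114 mm over their backs; the gripper's body (76 mm by 85 mm) begins 54 mm behind the grasp point. The pads swing forward as they close: fully open they stand 13 mm farther back than shut.
Start: joints at [1.019, 0.181, 1.607, -0, 1.354, -0.206], TCP at [0.195, 0.541, 0.25] pointing down, gripper open.
Joint ranges: [-2.99, 2.99], [-0.89, 2.07], [0.3, 2.58], [-1.14, 4.28], [0, 2.63], [-3.12, 3.12]. Speed limits (rad/s): [2.57, 2.57, 3.01, 3.14, 3.14, 3.14].

### API

Orientations are given as a unit quaternion [w, x, y, z].
In Python, from bench import readout, vision, ctrl gives the robot as it stands.
- The arm moves only by the tool play_rows, never from a script. Its arguments are lists of equal length, an entry for each row: "xyz": the shift along the tool's x, y, z in mm, a list of three; "rot": the turn, a rotation vector about the tool's x, y, z in rad, a list of three; "grip": the opening, from 0 (shut) to 1 (fully open). In form: {"xyz": [[x, y, z], ...], "rot": [[rx, ry, rz], ...], "grip": [grip, ...]}. A call has exactly 10 rows; each row is the pose to reach, as a shift and turn from the pose commanded when the call began, along the tool's axes at that moment; what a row does not reach only later rows make up. A row lasts 1/8 s, in which the tool goes at most 62.5 mm and 10.7 degrees, less where a joint would pass 70% of its speed; a pose out of reach is approached as far as the arm can. A call with a gripper value outside its range is refused whole. The fingers move at their own pace and stop on an object; the grip force is fixed at half the most. Time passes only in rows, so rows that repeat a pose let the fingers close, or fill a call up. It gives the time, the measured TCP pose, the force, the opening and the grip force at its end, in the units of the state.
- readout.get_obs(): the state, without advancing time (a new reading comes with each control period).
- vision.camera(name): name is "side" or "top" or "wrist"; returns a dict with "color" (400x640x3 uint8, red, green, blue), "depth" (400x640 float32, m along the optical axis (not along the pixel's ray), 0 where there is no reading), "camera_matrix" (3x3 intrinsics, pixels), "k1" (the pictures are not rectified: a ray, as slopes to the right and down, at radius r is drawn at 1 + k1 r^2 times it, then the intrinsics apply), "extrinsics" (4x4, takes a point from camera to world coordinates); the wrist camera has in their place "hand_eye" (4x4, takes a point from camera to tool coordinates, whose origin is the TCP and whose axes are the flange's). Camera axes: x right, y down, z forward; pixel columns grow to the right and rows downward; lengths in m; the calibration is good to about 2 mm. A picture is of the moment at which its call begins: read the wrist's pose just before it.
- ctrl.hand_in(): hands the job in; it is judged then, once.
The state is a dict: "time_s": time; "q": joint angles; "dq": joint speeds; "joint_efforts": joint torques, N m; "eef_pos": TCP position; "eef_rot": TCP orientation; "wrist_force": force on the tool from outside, world axes, zero at the start; "torque": the same for the moment, N m; "opening": opening from 0.0 (shut) to 1.0 (fully open); "grasp_force": force on a finger pad.
Only numpy, scipy, OpenCV 4.12 (cv2) and the standard library are available. Lean on these libraries where they do the work, as an engineer would, in place of code of your own. Each camera call takes 0.05 s, during which the arm holds its last target. There are 200 camera calls.

### The job

Slide the blue dust cover of the leak tester all the way aside, press the green button under it fully down and hold it there for two seconds, then let go and slide the cover fully shut again. Leave the red button alone and do not shift the tools and other things lying around.

Things in the scene. Friction and masses are not known exactly. Their poses are not given: they have to be found in the camera images.
- tester: Grey leak tester fixed to the bench, 200 (its x) by 210 (its y) by 75 mm high; a chrome tap, 180 mm high, on a white block stands at its +y side (from y +155 mm). Origin: centre of its underside, z up. Its -y half is a well (x +-82, y -99 to 0 mm, floor 35 mm up) with two buttons; the +y half is a black panel 62 mm high over which the cover opens. Rails along x = +-91 mm, 75 mm high, guide the cover.
- cover (a joint): Opening of the cover in m: 0 fully shut (over the buttons), 0.095 fully aside. It slides along the tester's +y axis to open, stays where it is left, and needs about 2.5 N; stops at both ends.
- cover_grip (a point): Top centre of the cover's white grip rib, 101 mm above the bench. The cover is a blue plate 160 (x) by 96 (y) by 5 mm, its upper face 68 mm above the bench; the rib stands across its middle, 84 mm long along the tester's x, 14 mm thick along the tester's y (the sliding direction), 33 mm high above the plate. Cover shut: rib at the tester's y = -50 mm.
- green_button_top (a point): Centre of the top of the green button (38 mm diameter), 59 mm above the bench when not pressed, in the well at y = -51 mm and x = +38 or -38 mm of the tester; green and red change places from start to start.
- green_button (a joint): How far the green button is pressed, m: 0 out, 0.008 fully down. Sprung; fully down takes about 6 N.
- red_button_top (a point): Centre of the top of the red button, the same in every other way as the green, in the other place. Not to be pressed.
- red_button (a joint): How far the red button is pressed, m: 0 out, 0.008 fully down.
- wrench: Steel wrench 200 mm long, lying beside the tester's -y side; origin under its middle. Leave it alone.
- paste_tin: Tin with yellow label, 64 mm diameter, 75 mm high, behind (+x of) the tester; origin under its centre. Leave it alone.
- level: Blue spirit level 200 by 50 by 25 mm, lying behind the tester; origin under its centre. Leave it alone.
- ball_valve: Brass ball valve 75 mm long with a red lever, 50 mm high, in front (-x) of the tester; origin under its centre. Leave it alone.
- screwdriver: Orange-handled screwdriver lying at the right (-y) of the bench. Leave it alone.
- phone_stand: Black phone on a stand, 170 mm high, at the right of the bench; origin under its foot. Leave it alone.

How it is judged:
By the outcome, as a careful person would: the job done as asked, in the order asked, and still so for the second after the job is handed in, with the robot touching nothing.
It also fails if it takes over 61 s, if anything falls off the work surface, if the arm or the gripper's body presses on something with over 40 N, if the wrist force passes 120 N, or if a joint passes its speed limit or range.

## Working session

There is one attempt and no reset: what is moved stays moved. The work goes in short steps, Python scripts to look and compute and a tool call to move; the robot and the scene stay as the last step left them, time stands still between calls to the robot, and variables do not carry over. Pictures are saved under pics/ and viewed, at most 10 in all, crops included, and the job is handed in when it is done.

Besides the shell and the picture viewer there is one more tool, called by a JSON object that holds its "api" and its "payload", one argument or row to a line. play_rows: Moves the arm, as the interface text tells. Its arguments: {"type":"object","properties":{"xyz":{"type":"array","items":{"type":"array","items":{"type":"number"}}},"rot":{"type":"array","items":{"type":"array","items":{"type":"number"}}},"grip":{"type":"array","items":{"type":"number"}}},"required":["xyz","rot","grip"]}

```bash
mkdir -p pics
cat > h.py <<'E'
import numpy as np, cv2
from bench import readout, vision, ctrl
from scipy.spatial.transform import Rotation as R
def T_tool(o):
    T=np.eye(4); q=o["eef_rot"]; T[:3,:3]=R.from_quat([q[1],q[2],q[3],q[0]]).as_matrix(); T[:3,3]=o["eef_pos"]; return T
def cam(n):
    o=readout.get_obs(); c=vision.camera(n)
    c["T"]=c["extrinsics"] if "extrinsics" in c else T_tool(o)@np.array(c["hand_eye"])
    return c
def rays(c,uv):
    uv=np.asarray(uv,float).reshape(-1,2);K=np.array(c["camera_matrix"])
    d=(uv-[K[0,2],K[1,2]])/[K[0,0],K[1,1]]; s=d.copy()
    for _ in range(20): s=d/(1+c["k1"]*(s**2).sum(1,keepdims=True))
    return np.c_[s,np.ones(len(s))]
def onplane(c,uv,z):
    T=np.array(c["T"]); r=rays(c,uv)@T[:3,:3].T; return T[:3,3]+r*((z-T[2,3])/r[:,2])[:,None]
def bydepth(c,uv):
    uv=np.asarray(uv,int).reshape(-1,2); T=np.array(c["T"])
    return (rays(c,uv)*c["depth"][uv[:,1],uv[:,0]][:,None])@T[:3,:3].T+T[:3,3]
def mask(c,lo,hi):
    return cv2.inRange(cv2.cvtColor(c["color"],cv2.COLOR_RGB2HSV),np.array(lo),np.array(hi))
def save(c,n): cv2.imwrite("pics/"+n,c["color"][:,:,::-1])
E
python3 - <<'E'
from h import *
for n in("top","side","wrist"):
    c=cam(n); save(c,n+"1.png")
o=readout.get_obs();print(o["time_s"],o["eef_pos"],o["eef_rot"],o["wrist_force"])
print(c["hand_eye"])
E
```

```text
0.15 [0.19466339 0.54063215 0.24958119] [-2.61373232e-04  1.72030343e-01  9.85091415e-01 -6.30119602e-04] [-0.52336588  0.88431212  0.40263536]
[[-6.36805675e-05 -9.54573334e-01 -2.97976081e-01  7.51808142e-02]
 [ 9.99999998e-01 -6.58549227e-05 -2.74254975e-06  1.69299357e-04]
 [-1.70052270e-05 -2.97976081e-01  9.54573337e-01 -1.22705130e-01]
 [ 0.00000000e+00  0.00000000e+00  0.00000000e+00  1.00000000e+00]]
```

View pics/top1.png

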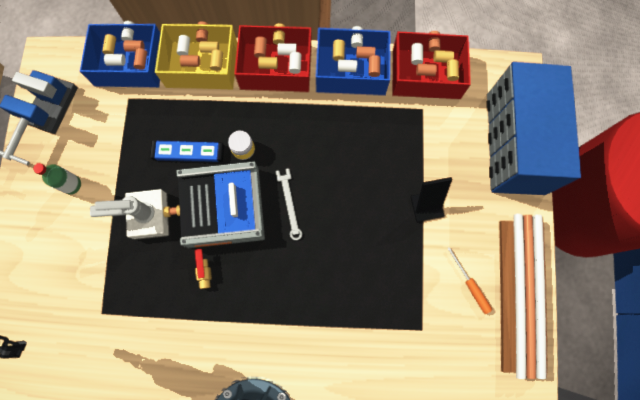

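View pics/side1.png

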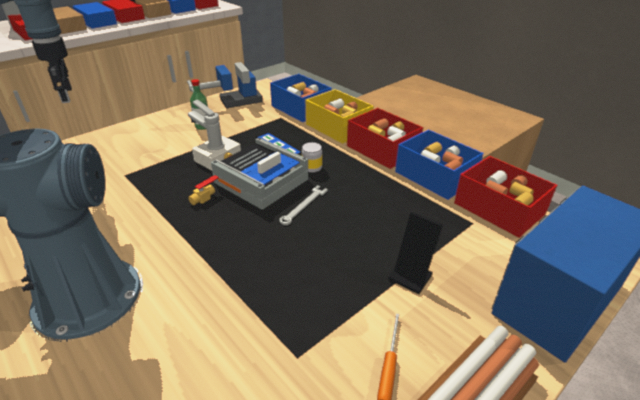

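The top view shows the tester at about (220,205), with the blue cover at (237,200) and the white rib at (233,199). The tester's +y points left, towards the tap. The side view shows the same layout with nothing standing on the cover.

Run:
```python
from h import *
c=cam("top")
roi=np.zeros((400,640),np.uint8); roi[170:240,205:262]=1
b=mask(c,(100,120,60),(125,255,255))*roi
w=mask(c,(0,0,170),(180,60,255))*roi; w[:,:220]=0;w[:,245:]=0;w[:178]=0;w[222:]=0
for n,m,z in(("blue",b,.068),("rib",w,.101)):
    ct=max(cv2.findContours(m,cv2.RETR_EXTERNAL,cv2.CHAIN_APPROX_NONE)[0],key=cv2.contourArea).reshape(-1,2)
    p=onplane(c,ct,z)[:,:2].astype(np.float32)
    r=cv2.minAreaRect(p*1000); print(n,len(ct),ct.min(0),ct.max(0),r)
o=readout.get_obs();T=T_tool(o);print(T[:3,:3].round(3))
```

```text
blue 187 [213 170] [254 232] ((562.5020141601562, 79.06229400634766), (158.90847778320312, 98.8465347290039), 8.511809349060059)
rib 70 [229 183] [235 214] ((561.4883422851562, 77.29588317871094), (81.91607666015625, 13.868356704711914), 8.846415519714355)
[[-0.941  0.339 -0.001]
 [ 0.339  0.941 -0.001]
 [ 0.    -0.001 -1.   ]]
```

{"api": "play_rows", "payload": {
  "xyz": [
    [-50,-31,-30],
    [-100,-62,-30],
    [-151,-93,-30],
    [-201,-124,-30],
    [-251,-155,-30],
    [-301,-187,-30],
    [-351,-218,-30],
    [-402,-249,-30],
    [-452,-280,-30],
    [-502,-311,-30]
  ],
  "rot": [
    [0,0,-0.05],
    [0,0,-0.1],
    [0,0,-0.15],
    [0,0,-0.2],
    [0,0,-0.25],
    [0,0,-0.3],
    [0,0,-0.35],
    [0,0,-0.4],
    [0,0,-0.45],
    [0,0,-0.497]
  ],
  "grip": [1,1,1,0.6,0.6,0.6,0.6,0.6,0.6,0.6]
}}

```text
time_s: 1.45
eef_pos: [0.5627, 0.0765, 0.2802]
eef_rot: [0.0, -0.076, 0.997, 0.0]
wrist_force: [-0.2, 0.6, -0.5]
opening: 0.603
grasp_force: 0.0
```

{"api": "play_rows", "payload": {
  "xyz": [
    [0,0,20],
    [0,0,40],
    [0,0,60],
    [0,0,80],
    [0,0,80],
    [0,0,80],
    [0,0,80],
    [0,0,80],
    [0,0,80],
    [0,0,80]
  ],
  "rot": [
    [0,0,0],
    [0,0,0],
    [0,0,0],
    [0,0,0],
    [0,0,0],
    [0,0,0],
    [0,0,0],
    [0,0,0],
    [0,0,0],
    [0,0,0]
  ],
  "grip": [0.6,0.6,0.6,0.6,0.6,0.6,0.6,0.6,0.6,0.6]
}}

```text
time_s: 2.7
eef_pos: [0.5618, 0.0782, 0.2004]
eef_rot: [0.0, -0.076, 0.997, -0.0]
wrist_force: [-0.1, 0.6, -0.8]
opening: 0.602
grasp_force: 0.0
```

Run:
```python
from h import *
c=cam("wrist"); save(c,"w2.png")
o=readout.get_obs();T=T_tool(o);print(T.round(3),o["opening"],o["wrist_force"])
```

```text
[[-0.989 -0.151  0.     0.562]
 [-0.151  0.989 -0.     0.078]
 [-0.    -0.    -1.     0.2  ]
 [ 0.     0.     0.     1.   ]] 0.5948310964852649 [-0.96053402 -0.75948644  0.61277008]
```

View pics/w2.png

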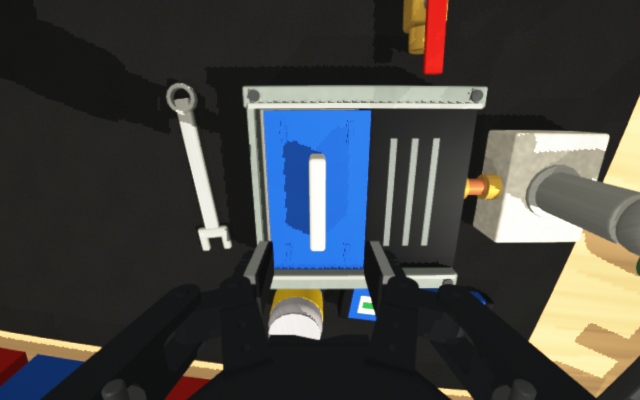

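The wrist view shows the rib upright in the image at (317,200), centred between the fingers. I'll measure its position from here.

Run:
```python
from h import *
c=cam("wrist");o=readout.get_obs();T=T_tool(o)
w=mask(c,(0,0,170),(180,70,255)); m=np.zeros_like(w); m[145:258,295:345]=w[145:258,295:345]
ct=max(cv2.findContours(m,cv2.RETR_EXTERNAL,cv2.CHAIN_APPROX_NONE)[0],key=cv2.contourArea).reshape(-1,2)
p=onplane(c,ct,.101); r=cv2.minAreaRect((p[:,:2]*1000).astype(np.float32)); print(r)
print("tool mm",T[:3,:3].T@(np.array([*r[0],101])-T[:3,3]*1000))
```

```text
((561.6558227539062, 76.63835144042969), (82.19499206542969, 13.392633438110352), 9.05943489074707)
tool mm [ 0.3171558  -1.57564127 99.29521821]
```

{"api": "play_rows", "payload": {
  "xyz": [
    [0,-1.5,25],
    [0,-1.5,55],
    [0,-1.5,85],
    [0,-1.5,98],
    [0,-1.5,107],
    [0,-1.5,107],
    [0,-1.5,107],
    [0,-1.5,107],
    [0,-1.5,107],
    [0,-1.5,107]
  ],
  "rot": [
    [0,0,0],
    [0,0,0],
    [0,0,0],
    [0,0,0],
    [0,0,0],
    [0,0,0],
    [0,0,0],
    [0,0,0],
    [0,0,0],
    [0,0,0]
  ],
  "grip": [0.6,0.6,0.6,0.6,0.6,0.6,0.4,0.2,0.1,0.1]
}}

```text
time_s: 4.05
eef_pos: [0.5626, 0.0767, 0.0943]
eef_rot: [0.001, -0.076, 0.997, -0.0]
wrist_force: [-2.1, 0.6, 6.3]
opening: 0.155
grasp_force: 58.7
```

{"api": "play_rows", "payload": {
  "xyz": [
    [0,0,0],
    [0,5,0],
    [0,15,0],
    [0,27,0],
    [0,39,0],
    [0,51,0],
    [0,63,0],
    [0,75,0],
    [0,85,0],
    [0,90,0]
  ],
  "rot": [
    [0,0,0],
    [0,0,0],
    [0,0,0],
    [0,0,0],
    [0,0,0],
    [0,0,0],
    [0,0,0],
    [0,0,0],
    [0,0,0],
    [0,0,0]
  ],
  "grip": [0,0,0,0,0,0,0,0,0,0]
}}

```text
time_s: 5.3
eef_pos: [0.5493, 0.1627, 0.0943]
eef_rot: [0.0, -0.076, 0.997, -0.003]
wrist_force: [-0.1, -28.1, 7.3]
opening: 0.149
grasp_force: 59.6
```

{"api": "play_rows", "payload": {
  "xyz": [
    [0,0,0],
    [0,0,0],
    [0,0,0],
    [0,1,0],
    [0,1,0],
    [0,2,0],
    [0,2,0],
    [0,2,0],
    [0,2,0],
    [0,2,0]
  ],
  "rot": [
    [0,0,0],
    [0,0,0],
    [0,0,0],
    [0,0,0],
    [0,0,0],
    [0,0,0],
    [0,0,0],
    [0,0,0],
    [0,0,0],
    [0,0,0]
  ],
  "grip": [0,0,0,0,0,0,0,0,0,0]
}}

```text
time_s: 6.55
eef_pos: [0.5493, 0.1627, 0.0943]
eef_rot: [0.0, -0.075, 0.997, -0.004]
wrist_force: [-1.9, -22.8, 6.9]
opening: 0.151
grasp_force: 59.7
```

Run:
```python
from h import *
c=cam("wrist"); d=cam("top"); save(c,"w3.png")
t=cv2.resize(d["color"][150:270,90:290],None,fx=3,fy=3)
cv2.imwrite("pics/c3.png",np.hstack([t[:,:,::-1]]))
```

```text
(no output)
```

View pics/w3.png

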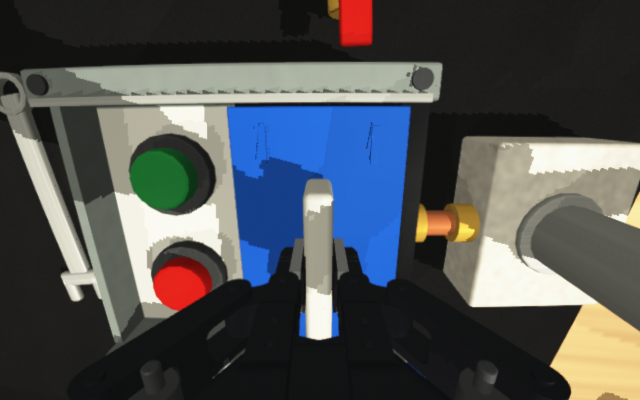

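View pics/c3.png

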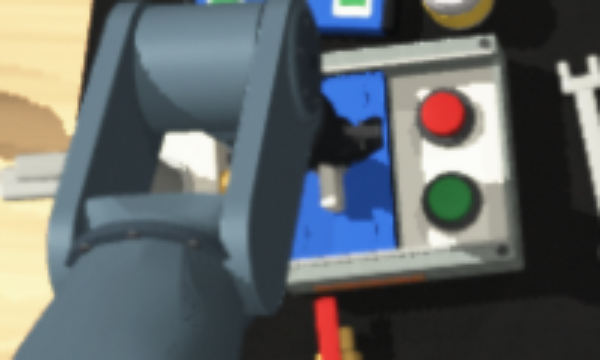

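The wrist view shows the well uncovered, with green at (165,178) and red at (182,283). The plate's far edge is at column 410. I'll measure the true opening using the rail bolts at (38,85) and (423,78).

Run:
```python
from h import *
c=cam("wrist");o=readout.get_obs();T=T_tool(o); print(T.round(4))
yw=np.array([-.151,.9885,0])
b=onplane(c,[[38,85],[423,78]],.075); print("bolts",b, b@yw, "yaw",np.degrees(np.arctan2(*(b[1]-b[0])[[1,0]]))-90)
m0=(b@yw).mean()
pl=onplane(c,[[230,107],[241,270],[409,108]],.068)@yw-m0; print("plate edges y",pl)
rb=onplane(c,[[304,190],[332,190]],.101)@yw-m0; print("rib",rb)
# earlier image
c2=dict(c);T2=T.copy();th=np.radians(8.7)
T2=np.array([[-.989,-.151,0,.5618],[-.151,.989,0,.0782],[0,0,-1,.2004],[0,0,0,1]]);c2["T"]=T2@np.array(c["hand_eye"])
b=onplane(c2,[[253,96],[476,97]],.075);m1=(b@yw).mean();print("bolts before",b)
print("plate before",onplane(c2,[[263,110],[371,110]],.068)@yw-m1,"rib",onplane(c2,[[309,200],[325,200]],.101)@yw-m1)
g=mask(c,(45,120,50),(80,255,255));r=mask(c,(0,150,120),(8,255,255))
for m in(g,r):
    q=max([k for k in cv2.findContours(m,0,2)[0] if k[:,0,0].max()<240],key=cv2.contourArea); (u,rad)=cv2.minEnclosingCircle(q); p=onplane(c,[u],.059); print(u,rad,p,(p@yw-m0), T[:3,:3].T@(p[0]-T[:3,3]))
```

```text
[[-9.886e-01 -1.505e-01  1.000e-03  5.493e-01]
 [-1.505e-01  9.886e-01 -7.900e-03  1.627e-01]
 [ 2.000e-04 -8.000e-03 -1.000e+00  9.430e-02]
 [ 0.000e+00  0.000e+00  0.000e+00  1.000e+00]]
bolts [[0.48060011 0.00992001 0.075     ]
 [0.45085875 0.19758561 0.075     ]] [-0.06276469  0.12723371] yaw 9.005376113109165
plate edges y [-0.00051491 -0.0028199   0.09162448]
rib [0.03906962 0.05124319]
bolts before [[0.48105439 0.00939216 0.075     ]
 [0.45237792 0.19735975 0.075     ]]
plate before [-0.08854744  0.00669323] rib [-0.04761054 -0.03413781]
(163.0, 177.5) 34.07721710205078 [[0.5239033  0.06489081 0.059     ]] [-0.04719934] [ 0.03976326 -0.09256144  0.03604598]
(182.13792419433594, 283.0) 29.29206657409668 [[0.59540174 0.07633619 0.059     ]] [-0.04668185] [-0.03264332 -0.0920044   0.03602497]
```

The rib is now at y = +45 mm, so the cover is fully open; it was about 8 mm ajar at the start. Next I release it and go above the green button.

{"api": "play_rows", "payload": {
  "xyz": [
    [0,-4,0],
    [0,-4,0],
    [0,-4,0],
    [0,-4,0],
    [0,-4,-20],
    [0,-4,-45],
    [0,-4,-60],
    [15,-40,-60],
    [30,-80,-60],
    [38,-101,-60]
  ],
  "rot": [
    [0,0,0],
    [0,0,0],
    [0,0,0],
    [0,0,0],
    [0,0,0],
    [0,0,0],
    [0,0,0],
    [0,0,0],
    [0,0,0],
    [0,0,0]
  ],
  "grip": [0,0.4,0.4,0.4,0.4,0.4,0.4,0.2,0,0]
}}

```text
time_s: 7.95
eef_pos: [0.5252, 0.0607, 0.1531]
eef_rot: [-0.0, -0.075, 0.997, -0.0]
wrist_force: [0.1, -0.1, 0.2]
opening: -0.001
grasp_force: 0.0
```

{"api": "play_rows", "payload": {
  "xyz": [
    [0,0,0],
    [0,0,0],
    [0,0,0],
    [0,0,0],
    [0,0,0],
    [0,0,0],
    [0,0,0],
    [0,0,0],
    [0,0,0],
    [0,0,0]
  ],
  "rot": [
    [0,0,0],
    [0,0,0],
    [0,0,0],
    [0,0,0],
    [0,0,0],
    [0,0,0],
    [0,0,0],
    [0,0,0],
    [0,0,0],
    [0,0,0]
  ],
  "grip": [0,0,0,0,0,0,0,0,0,0]
}}

```text
time_s: 9.2
eef_pos: [0.5258, 0.0621, 0.1533]
eef_rot: [0.0, -0.075, 0.997, 0.0]
wrist_force: [0.4, -1.0, -0.2]
opening: 0.003
grasp_force: 0.0
```

Run:
```python
from h import *
c=cam("wrist"); save(c,"w4.png");o=readout.get_obs();T=T_tool(o);print(T.round(4),o["wrist_force"],o["opening"],ctrl.tips_ahead)
g=mask(c,(45,120,50),(80,255,255))
q=max(cv2.findContours(g,0,2)[0],key=cv2.contourArea);x=cv2.minEnclosingCircle(q);p=onplane(c,[x[0]],.059);print(x,p,T[:3,:3].T@(p[0]-T[:3,3]))
```

```text
[[-0.9886 -0.1506  0.      0.5258]
 [-0.1506  0.9886 -0.      0.0621]
 [ 0.     -0.     -1.      0.1533]
 [ 0.      0.      0.      1.    ]] [ 0.33066147 -0.15201319 -0.67295722] -0.001675770464524531 0.019
((317.8755798339844, 206.8619842529297), 22.63786506652832) [[0.52427066 0.06098139 0.059     ]] [ 0.00165379 -0.00088497  0.09429753]
```

View pics/w4.png

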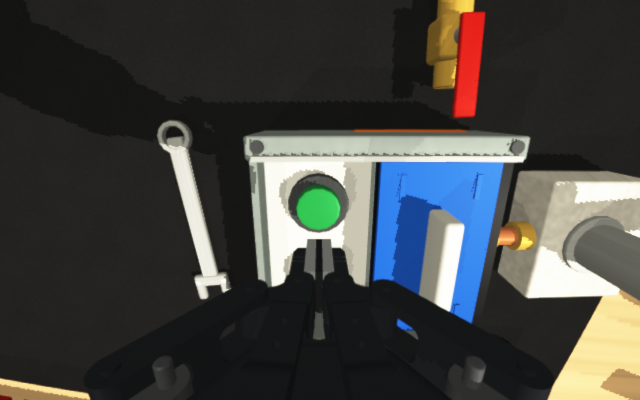

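The green button is centred 1.6 mm ahead of the shut fingertips at (318,207), and the cover is still open. Now I press.

{"api": "play_rows", "payload": {
  "xyz": [
    [1,-1,25],
    [1,-1,50],
    [1,-1,66],
    [1,-1,74],
    [1,-1,78],
    [1,-1,81],
    [1,-1,83],
    [1,-1,84],
    [1,-1,85],
    [1,-1,85]
  ],
  "rot": [
    [0,0,0],
    [0,0,0],
    [0,0,0],
    [0,0,0],
    [0,0,0],
    [0,0,0],
    [0,0,0],
    [0,0,0],
    [0,0,0],
    [0,0,0]
  ],
  "grip": [0,0,0,0,0,0,0,0,0,0]
}}

```text
time_s: 10.5
eef_pos: [0.5252, 0.061, 0.0699]
eef_rot: [0.0, -0.076, 0.997, -0.0]
wrist_force: [-7.9, 0.7, 16.2]
opening: 0.003
grasp_force: 7.5
```

{"api": "play_rows", "payload": {
  "xyz": [
    [0,0,1],
    [0,0,1],
    [0,0,1],
    [0,0,1],
    [0,0,1],
    [0,0,1],
    [0,0,1],
    [0,0,1],
    [0,0,1],
    [0,0,1]
  ],
  "rot": [
    [0,0,0],
    [0,0,0],
    [0,0,0],
    [0,0,0],
    [0,0,0],
    [0,0,0],
    [0,0,0],
    [0,0,0],
    [0,0,0],
    [0,0,0]
  ],
  "grip": [0,0,0,0,0,0,0,0,0,0]
}}

```text
time_s: 11.75
eef_pos: [0.5253, 0.061, 0.0698]
eef_rot: [0.0, -0.076, 0.997, -0.0]
wrist_force: [-11.1, 0.8, 22.5]
opening: -0.002
grasp_force: 11.5
```

{"api": "play_rows", "payload": {
  "xyz": [
    [0,0,0],
    [0,0,0],
    [0,0,0],
    [0,0,0],
    [0,0,0],
    [0,0,0],
    [0,0,0],
    [0,0,0],
    [0,0,0],
    [0,0,0]
  ],
  "rot": [
    [0,0,0],
    [0,0,0],
    [0,0,0],
    [0,0,0],
    [0,0,0],
    [0,0,0],
    [0,0,0],
    [0,0,0],
    [0,0,0],
    [0,0,0]
  ],
  "grip": [0,0,0,0,0,0,0,0,0,0]
}}

```text
time_s: 13.0
eef_pos: [0.5252, 0.061, 0.0698]
eef_rot: [0.0, -0.076, 0.997, -0.0]
wrist_force: [-10.9, 1.3, 22.6]
opening: -0.001
grasp_force: 11.5
```

{"api": "play_rows", "payload": {
  "xyz": [
    [0,0,-8],
    [0,0,-20],
    [0,0,-50],
    [0,0,-86],
    [-13,32,-86],
    [-26,65,-86],
    [-39,97,-86],
    [-39,97,-86],
    [-39,97,-86],
    [-39,97,-86]
  ],
  "rot": [
    [0,0,0],
    [0,0,0],
    [0,0,0],
    [0,0,0],
    [0,0,0],
    [0,0,0],
    [0,0,0],
    [0,0,0],
    [0,0,0],
    [0,0,0]
  ],
  "grip": [0,0,0,0,0.6,0.6,0.6,0.6,0.6,0.6]
}}

```text
time_s: 14.25
eef_pos: [0.5489, 0.1619, 0.1534]
eef_rot: [0.0, -0.075, 0.997, -0.0]
wrist_force: [0.2, -0.1, 0.8]
opening: 0.6
grasp_force: 0.0
```

Run:
```python
from h import *
c=cam("wrist"); save(c,"w5.png");o=readout.get_obs();T=T_tool(o);print(T[:3,3],o["wrist_force"],o["opening"])
w=mask(c,(0,0,110),(180,70,255));w[:, :290]=0;w[:,350:]=0;w[:150]=0
cs=[k for k in cv2.findContours(w,0,2)[0] if cv2.contourArea(k)>300]
for q in cs:
    r=cv2.minAreaRect((onplane(c,q.reshape(-1,2),.101)[:,:2]*1000).astype(np.float32));print(cv2.boundingRect(q),r,T[:3,:3].T@(np.array([*r[0],101])-T[:3,3]*1000))
```

```text
[0.54889625 0.1618679  0.15335511] [-0.45940763  0.27509036 -0.67797483] 0.5985688323209706
(290, 305, 60, 15) ((617.0894775390625, 172.61386108398438), (13.00532054901123, 45.56983947753906), 8.599649429321289) [-69.03122934   0.44432622  52.35781923]
(309, 162, 21, 119) ((546.1882934570312, 161.41937255859375), (86.664306640625, 13.619961738586426), 8.331507682800293) [ 2.74668071e+00 -3.11721365e-02  5.23550052e+01]
```

View pics/w5.png

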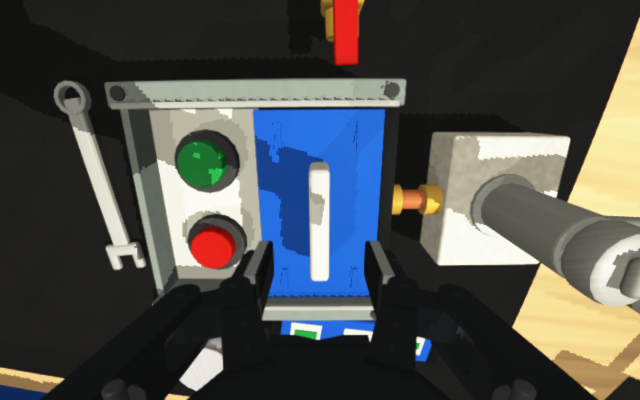

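The rib is centred between the fingers (columns 309-330), and the green button looks released. Now I grip and slide the cover shut.

{"api": "play_rows", "payload": {
  "xyz": [
    [0,0,25],
    [0,0,45],
    [0,0,58],
    [0,0,58],
    [0,0,58],
    [0,0,58],
    [0,0,58],
    [0,0,58],
    [0,0,58],
    [0,0,58]
  ],
  "rot": [
    [0,0,0],
    [0,0,0],
    [0,0,0],
    [0,0,0],
    [0,0,0],
    [0,0,0],
    [0,0,0],
    [0,0,0],
    [0,0,0],
    [0,0,0]
  ],
  "grip": [0.6,0.6,0.6,0.6,0.6,0.4,0.2,0,0,0]
}}

```text
time_s: 15.55
eef_pos: [0.5494, 0.1624, 0.0961]
eef_rot: [0.0, -0.076, 0.997, -0.0]
wrist_force: [-1.6, -3.3, 6.0]
opening: 0.151
grasp_force: 59.0
```

{"api": "play_rows", "payload": {
  "xyz": [
    [0,0,0],
    [0,-5,0],
    [0,-15,0],
    [0,-27,0],
    [0,-39,0],
    [0,-51,0],
    [0,-63,0],
    [0,-75,0],
    [0,-84,0],
    [0,-90,0]
  ],
  "rot": [
    [0,0,0],
    [0,0,0],
    [0,0,0],
    [0,0,0],
    [0,0,0],
    [0,0,0],
    [0,0,0],
    [0,0,0],
    [0,0,0],
    [0,0,0]
  ],
  "grip": [0,0,0,0,0,0,0,0,0,0]
}}

```text
time_s: 16.8
eef_pos: [0.5631, 0.0742, 0.0961]
eef_rot: [0.001, -0.075, 0.997, 0.001]
wrist_force: [-0.5, 2.6, 4.4]
opening: 0.149
grasp_force: 59.0
```

{"api": "play_rows", "payload": {
  "xyz": [
    [0,-2,0],
    [0,-3,0],
    [0,-4,0],
    [0,-5,0],
    [0,-6,0],
    [0,-7,0],
    [0,-8,0],
    [0,-8,0],
    [0,-8,0],
    [0,-8,0]
  ],
  "rot": [
    [0,0,0],
    [0,0,0],
    [0,0,0],
    [0,0,0],
    [0,0,0],
    [0,0,0],
    [0,0,0],
    [0,0,0],
    [0,0,0],
    [0,0,0]
  ],
  "grip": [0,0,0,0,0,0,0,0,0,0]
}}

```text
time_s: 18.05
eef_pos: [0.5639, 0.0683, 0.0961]
eef_rot: [0.001, -0.076, 0.997, 0.002]
wrist_force: [-0.7, 9.3, 5.8]
opening: 0.152
grasp_force: 59.2
```

{"api": "play_rows", "payload": {
  "xyz": [
    [0,-1,0],
    [0,-2,0],
    [0,-3,0],
    [0,-3,0],
    [0,-3,0],
    [0,-3,0],
    [0,-3,0],
    [0,-3,0],
    [0,-3,0],
    [0,-3,0]
  ],
  "rot": [
    [0,0,0],
    [0,0,0],
    [0,0,0],
    [0,0,0],
    [0,0,0],
    [0,0,0],
    [0,0,0],
    [0,0,0],
    [0,0,0],
    [0,0,0]
  ],
  "grip": [0,0,0,0,0,0,0,0,0,0]
}}

```text
time_s: 19.3
eef_pos: [0.564, 0.068, 0.0961]
eef_rot: [0.001, -0.076, 0.997, 0.004]
wrist_force: [-1.2, 20.3, 8.0]
opening: 0.149
grasp_force: 59.6
```

{"api": "play_rows", "payload": {
  "xyz": [
    [0,2,0],
    [0,2,0],
    [0,2,0],
    [0,2,0],
    [0,2,0],
    [0,2,0],
    [0,2,-30],
    [0,2,-60],
    [0,2,-90],
    [0,2,-110]
  ],
  "rot": [
    [0,0,0],
    [0,0,0],
    [0,0,0],
    [0,0,0],
    [0,0,0],
    [0,0,0],
    [0,0,0],
    [0,0,0],
    [0,0,0],
    [0,0,0]
  ],
  "grip": [0,0.5,0.5,0.5,0.5,0.5,0.5,0.5,0.5,0.5]
}}

```text
time_s: 20.55
eef_pos: [0.5643, 0.0648, 0.207]
eef_rot: [0.001, -0.075, 0.997, -0.0]
wrist_force: [0.2, -1.0, -0.4]
opening: 0.502
grasp_force: 0.0
```

Run:
```python
from h import *
c=cam("wrist"); save(c,"w6.png");o=readout.get_obs();print(o["eef_pos"],o["wrist_force"],o["opening"])
w=mask(c,(0,0,170),(180,70,255)); w[:,:295]=0;w[:,350:]=0;w[:145]=0;w[262:]=0
q=max(cv2.findContours(w,0,2)[0],key=cv2.contourArea)
print(cv2.minAreaRect((onplane(c,q.reshape(-1,2),.101)[:,:2]*1000).astype(np.float32)))
```

```text
[0.56562877 0.06469187 0.20959973] [1.0771566  1.39732106 2.68418636] 0.5025744230667981
((563.0325927734375, 67.96791076660156), (82.22371673583984, 13.515968322753906), 8.590392112731934)
```

View pics/w6.png

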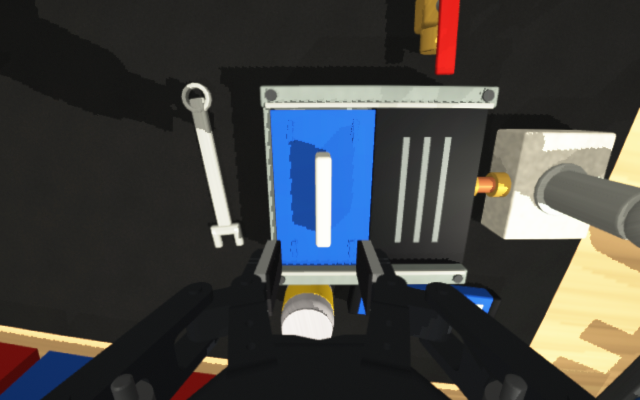

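The rib is at (563,68) mm, 95 mm from the open stop. The plate sits against the well's end (column 270), the surroundings look unmoved, and the gripper is clear.

```bash
python3 -c "
from bench import ctrl; print(ctrl.hand_in())"
```

```text
the job is handed in; nothing more can be done
None
```

I slid the cover fully open, held the green button fully down for over two seconds, then slid the cover shut to its stop. I never touched the red button, the objects in view looked unmoved, and I handed the job in at about 21 s with the gripper clear.

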